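Prop open the sample chest

TASK

Prop the white sample chest's lid open: raise the lid by the grey revolving grip on its stay, swing the stay down and set its bent tip fully into the hole in the rail on the chest's right side, so that the lid stays up on the stay when you let go. The hole's place along the rail differs from day to day, so feel for it gently along the rail, without forcing the tip against the rail or letting the lid slam, and leave everything else on the bench where it is.

Things in the scene. Friction and masses are not known exactly. Their poses are not given: they have to be found in the camera images.
- chest: white steel chest, 300 (x) x 170 (y) x 112 mm high, fixed to the bench, the lid 8 mm thick on top of it. Origin: centre of its underside on the bench; x points to its back (the hinge side), y to its left, z up. The stay and its rail are on its right (-y) side
- lid_hinge (a point): point on the lid's hinge line (parallel to the chest's y): in the chest frame x = +145, y = 0, z = 115 mm
- lid (a joint): lid angle, rad: 0 shut, grows as the front edge rises, stop at 1.35. The lid (about 0.4 kg) does not stay up by itself and falls shut when let go
- stay_pivot (a point): pivot of the stay (steel prop rod), on an ear on the lid's right edge: with the lid shut 120 mm in front of the hinge line and 35 mm above it (chest x = +25, z = 150 mm). The stay turns freely about it in the plane y = -101 mm of the chest
- stay (a joint): angle of the stay to the lid, rad. At 0 it stands against a stop, its arm pointing to the front, 0.2 rad below the lid's plane, so that lifting the grip lifts the lid; it grows (to 2.4) as the tip swings down and back, away from the lid. The arm's slope below level is 0.2 + stay - lid. At the start the arm is almost level, the tip on or just above the rail
- stay_grip (a point): centre of the grey sleeve by which the stay is handled: 15 mm diameter (end flanges 19 mm), 52 mm long, level, along the chest's y. It spins freely on a spindle, so it can stay pinched while the stay turns. It lies on the stay's arm 110 mm from the pivot, and 61 mm outside the stay's plane (y = -162 mm of the chest)
- stay_tip (a point): centre of the round end (8 mm diameter) of the stay's tip. The arm is straight for 155 mm from the pivot; the last 22 mm are bent down by 36 degrees: this point lies 173 mm along the arm's line from the pivot and 13 mm below that line
- rail: aluminium rail along the chest's right side, below the stay (y = -113 to -89 mm), with a pierced strip on it whose smooth, slippery top is 90 mm above the bench; origin and axes as the chest's. The lid's weight pushes a tip that rests on the strip towards the front. The strip may stand out up to 37 mm past the chest's front. The rail takes no more than 30 N
- rail_middle (a point): top of the strip, middle of the stretch (x = -12, y = -101, z = 90 mm of the chest) that holds the one hole: blind, 13 mm along x, 14 mm across, 12 mm deep. Its centre lies up to 22 mm in front of or behind this point, unmeasured: find it by feel or eye. With the tip home its centre is 82 mm above the bench (94 mm on the plain top) and the lid stands at 0.65 to 0.95 rad
- bottle_a: bystander: reagent bottle with black cap, 48 x 132 mm
- bottle_b: bystander: smaller reagent bottle with blue cap, 44 x 120 mm
- timer: bystander: white bench timer with a red knob, 62 x 62 x 46 mm
- dropper_a: bystander: small white dropper bottle, 22 x 62 mm
- pen: bystander: blue marker pen lying flat, 126 mm long

How it is judged:
On the way:
1. the lid is raised past 0.5 rad, the tip not yet in the hole (value of joint lid above 0.5 rad and z of stay_tip in the frame of chest above 0.09 m), for 0.1 s.
At the end, for the whole second after the job is handed in: the lid stands open above 0.6 rad and at rest, held by the stay alone, whose tip is at least 8 mm down in the rail's hole (tip centre lower than 86 mm above the chest's underside and between x = -42 and +18 mm of the chest) (value of joint lid above 0.6 rad and z of stay_tip in the frame of chest below 0.086 m and x of stay_tip in the frame of chest between -0.042 and 0.018 m and velocity of joint lid between -0.05 and 0.05 rad/s); the robot touches nothing.
It fails at once if the rail is pressed with more than 30 N (contact force between anything else and rail above 30 N).
It fails at once if the lid falls or slams (closing faster than 2 rad/s) (velocity of joint lid below -2 rad/s).
It fails at once if a bystander is moved by more than 30 mm (distance of any of bottle_a, bottle_b, timer, dropper_a, pen from where it was at the start of the episode above 0.03 m).
It also fails if it takes over 48 s, if anything falls off the work surface, if the arm or the gripper's body presses on something with over 40 N, if the wrist force passes 120 N, or if a joint passes its speed limit or range.

ROBOT

A 6-joint arm with a two-finger parallel gripper is mounted at the origin on a cart in front of the work surface, level with it; the furniture and walls round the work are solid. World frame = base frame: x ahead of the robot, y to its left, z up, the work surface at z = 0. Lengths are in m, angles in rad, forces in N, time in s.
With the tool pointing down it reaches from about 0.35 to 0.975 m from the base axis. Payload 4.9 kg.
Tool frame: the origin (TCP) lies at the very end of the fingers, on their centre line; the grasp point (between the pads) lies 19 mm behind it (ctrl.grasp_offset is the distance from the TCP to the grasp point, in m); z points along the fingers, y is the line along which they close (so a half turn about z gives the same grasp; the last joint's range is limited). The gripper opens to 85 mm and grips with 20 to 120 N. Pads are 22 mm wide; open, the fingers measure 114 mm over their backs; the gripper's body (76 mm by 85 mm) begins 54 mm behind the grasp point. The pads swing forward as they close: fully open they stand 13 mm farther back than shut.
Start: joints at [1.155, 0.053, 1.613, -0, 1.476, -0.119], TCP at [0.183, 0.598, 0.231] pointing down, gripper open.
Joint ranges: [-3.01, 3.01], [-1.01, 2.22], [0.06, 2.58], [-1.02, 4.17], [0.09, 2.62], [-3.14, 3.14]. Speed limits (rad/s): [2.57, 2.57, 3.14, 3.14, 3.14, 3.14].

INTERFACE

Orientations are given as a rotation vector (axis times angle).
In Python, from station import ctrl, optics gives the robot as it stands.
- The arm moves only by the shell command python3 -m handwheel 'ROWS' [OPENING] [FORCE]. ROWS is JSON, a list of rows, each an object of numbers: "tx", "ty", "tz": the shift along the tool's x, y, z in mm; "roll": the turn about the tool's z in rad. A call has 1 to 12 rows; each row shifts and turns the commanded pose from where the row before left it, along the tool's axes as they then stand; what a row does not reach is not made up. A row lasts 1/12 s, in which the tool goes at most 41.7 mm and 7.16 degrees, less where a joint would pass 70% of its speed; a pose out of reach is approached as far as the arm can. A call with a gripper value outside its range is refused whole. OPENING is the finger opening in mm, from 0 to 85.4, set as the call begins (- or left out, the last holds). The fingers move at their own pace and stop on an object; FORCE is the grip in N (left out, the last holds). Time passes only in rows, so rows that do not move let the fingers close. It gives the time, the measured TCP pose, the force, the opening and the grip force at its end, in the units of the state.
- ctrl.get_obs(): the state, without advancing time (a new reading comes with each control period).
- optics.get_image(name): name is "scene" or "top" or "wrist"; returns (picture, depth): 420x560x3 uint8, red, green, blue; 420x560 float32, m along the optical axis (not along the pixel's ray), 0 where there is no reading.
- optics.camera_params(name): a dict with "mtx" (3x3 intrinsics, pixels), "extrinsics" (4x4, takes a point from camera to world coordinates); the wrist camera has in their place "tool_from_camera" (4x4, takes a point from camera to tool coordinates, whose origin is the TCP and whose axes are the flange's). Camera axes: x right, y down, z forward; pixel columns grow to the right and rows downward; lengths in m; the calibration is good to about 2 mm. A picture is of the moment at which its call begins: read the wrist's pose just before it. camera_params takes no time and is no camera call.
- ctrl.finish_job(): hands the job in; it is judged then, once.
The state is a dict: "t": time; "q": joint angles; "dq": joint speeds; "effort": joint torques, N m; "tool_pos": TCP position; "tool_rot": TCP orientation; "contact_force": force on the tool from outside, world axes, zero at the start; "wrist_torque": the same for the moment, N m; "opening": finger opening in m; "grip_force": force on a finger pad.
Only numpy, scipy, OpenCV 4.12 (cv2) and the standard library are available. Lean on these libraries where they do the work, as an engineer would, in place of code of your own. Each camera call takes 0.05 s, during which the arm holds its last target. There are 200 camera calls.

## Working session

There is one attempt and no reset: what is moved stays moved. The work goes in short steps, Python scripts to look and compute and a shell command to move; the robot and the scene stay as the last step left them, time stands still between calls to the robot, and variables do not carry over. Pictures are saved under pics/ and viewed, at most 10 in all, crops included, and the job is handed in when it is done.

```bash
ls; mkdir -p pics
python3 - <<'E'
from station import ctrl, optics
import numpy as np, cv2
np.set_printoptions(precision=4,suppress=True)
o=ctrl.get_obs(); print(o, ctrl.grasp_offset)
for n in("scene","top"):
    p,d=optics.get_image(n); cv2.imwrite(f"pics/{n}0.png",p[:,:,::-1]); np.savez(f"{n}0.npz",p=p,d=d)
    c=optics.camera_params(n); print(n,c["mtx"],c["extrinsics"])
a=cv2.imread("pics/scene0.png");b=cv2.imread("pics/top0.png")
E
```

```text
pics
{'t': 0.0, 'q': array([ 1.155 ,  0.0533,  1.6143,  0.    ,  1.476 , -0.119 ]), 'dq': array([ 0.    , -0.0002,  0.0005,  0.0016, -0.0017, -0.0007]), 'effort': array([ -0.0002, -39.3685, -37.0178,  -0.0001,   0.0069,   0.    ]), 'tool_pos': array([0.1825, 0.5971, 0.2301]), 'tool_rot': array([-0.4644, -3.1065,  0.003 ]), 'contact_force': array([-0.0153,  0.4241,  0.0399]), 'wrist_torque': array([0.0033, 0.0009, 0.0411]), 'grip_force': 0.0, 'opening': 0.08542654938513672} 0.0187
scene [[383.5698   0.     280.0311]
 [  0.     383.5698 210.5739]
 [  0.       0.       1.    ]] [[ 0.4022 -0.6491  0.6456 -0.1618]
 [-0.9154 -0.2728  0.296  -0.411 ]
 [-0.016  -0.7101 -0.7039  0.9241]
 [ 0.      0.      0.      1.    ]]
top [[504.4973   0.     282.4804]
 [  0.     504.4973 215.5115]
 [  0.       0.       1.    ]] [[ 0.0016 -0.9886  0.1505  0.3235]
 [-1.     -0.0016 -0.     -0.078 ]
 [ 0.0003 -0.1505 -0.9886  1.6717]
 [ 0.      0.      0.      1.    ]]
```

View pics/scene0.png

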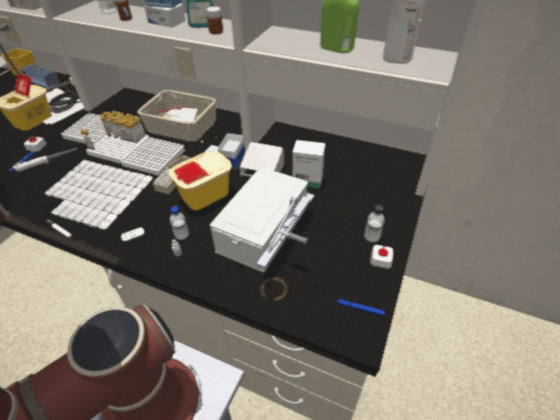

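View pics/top0.png

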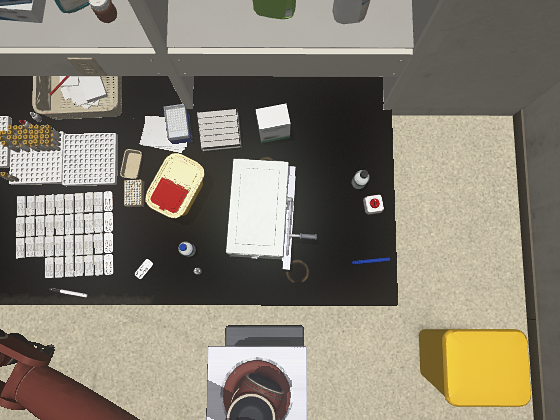

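The scene picture shows the white chest, with the stay and grip on its right at about (297,238). In the top picture the lid spans about (228–290, 158–256), the grip is near (308,236), and the pen, timer and bottle are further right.

```bash
cat > h.py <<'E'
import numpy as np, cv2
from station import ctrl, optics
np.set_printoptions(precision=4,suppress=True)
def cloud(d,c):
    v,u=np.indices(d.shape); m=c["mtx"]; E=c["extrinsics"]
    P=np.stack([(u-m[0,2])/m[0,0]*d,(v-m[1,2])/m[1,1]*d,d],-1)
    W=P@E[:3,:3].T+E[:3,3]; W[d==0]=np.nan; return W
E
python3 - <<'E'
from h import *
for n in("top","scene"):
    z=np.load(n+"0.npz"); W=cloud(z["d"],optics.camera_params(n)); 
    X,Y,Z=W[...,0],W[...,1],W[...,2]
    m=(Z>.108)&(Z<.135)&(X>.3)&(X<.75)&(abs(Y+.05)<.16)
    mm=cv2.morphologyEx(m.astype(np.uint8),cv2.MORPH_OPEN,np.ones((9,9)))
    k,l,s,ce=cv2.connectedComponentsWithStats(mm); i=1+np.argmax(s[1:,4]); S=l==i
    print(n,"n",s[i],"z",np.median(Z[S]),"rect",cv2.minAreaRect(np.c_[X[S],Y[S]].astype(np.float32)))
    lo=np.nanmin(X[S]),
    for r in ([230,236,242] if n=="top" else []): 
        print(r,[(u,*np.round(W[r,u],3)) for u in range(284,320,2)])
p=np.load("top0.npz")["p"]; cv2.imwrite("pics/c0.png",cv2.resize(p[145:280,215:335,::-1],None,fx=5,fy=4.4,interpolation=cv2.INTER_CUBIC)[:600])
E
```

```text
top n [ 227  159   61   97 5193] z 0.12376178747952604 rect ((0.5894392728805542, 0.0006668269634246826), (0.17645858228206635, 0.3019341230392456), 86.74324035644531)
230 [(284, np.float64(0.515), np.float64(-0.083), np.float64(0.116)), (286, np.float64(0.518), np.float64(-0.089), np.float64(0.093)), (288, np.float64(0.513), np.float64(-0.095), np.float64(0.132)), (290, np.float64(0.518), np.float64(-0.102), np.float64(0.091)), (292, np.float64(0.53), np.float64(-0.11), np.float64(-0.003)), (294, np.float64(0.529), np.float64(-0.116), np.float64(0.004)), (296, np.float64(0.529), np.float64(-0.123), np.float64(0.004)), (298, np.float64(0.528), np.float64(-0.13), np.float64(0.006)), (300, np.float64(0.529), np.float64(-0.137), np.float64(-0.0)), (302, np.float64(0.528), np.float64(-0.143), np.float64(0.007)), (304, np.float64(0.529), np.float64(-0.15), np.float64(0.005)), (306, np.float64(0.529), np.float64(-0.157), np.float64(0.001)), (308, np.float64(0.528), np.float64(-0.163), np.float64(0.007)), (310, np.float64(0.53), np.float64(-0.17), np.float64(-0.002)), (312, np.float64(0.529
[... 2051 characters left out ...]
64(-0.004)), (304, np.float64(0.489), np.float64(-0.15), np.float64(0.005)), (306, np.float64(0.489), np.float64(-0.156), np.float64(0.0)), (308, np.float64(0.489), np.float64(-0.163), np.float64(-0.004)), (310, np.float64(0.489), np.float64(-0.17), np.float64(0.001)), (312, np.float64(0.489), np.float64(-0.176), np.float64(0.005)), (314, np.float64(0.489), np.float64(-0.183), np.float64(-0.002)), (316, np.float64(0.49), np.float64(-0.19), np.float64(-0.007)), (318, np.float64(0.489), np.float64(-0.196), np.float64(-0.002))]
scene n [ 214  170   90   75 3656] z 0.12351450350371257 rect ((0.5869572162628174, -0.00746724009513855), (0.17728187143802643, 0.30469343066215515), 86.48712158203125)
```

View pics/c0.png

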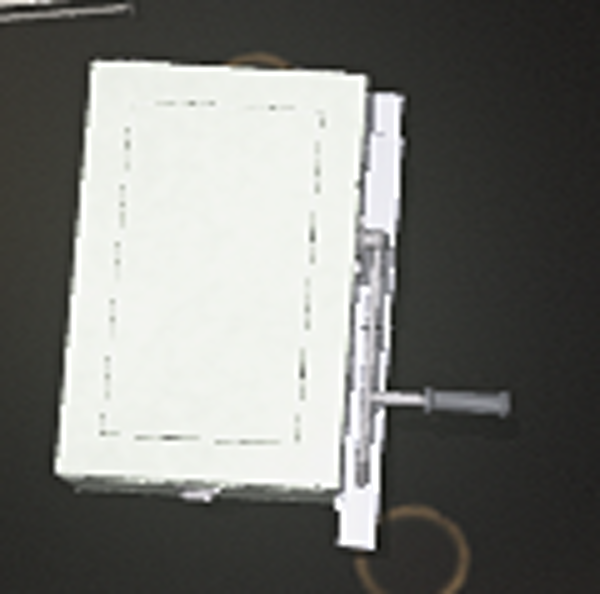

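Depth puts the lid at z ≈ 0.12 m. The chest is near (0.587, −0.004) with yaw ≈ −0.057 rad, and the grip is near (0.495, −0.159, 0.128). That agrees with the model: the predicted grip is at (0.495, −0.161). First move: roll so the fingers close along chest x, then travel over.

```bash
python3 -m handwheel '[{"roll":0.121},{"roll":0.121},{"roll":0.121},{"roll":0.121},{"roll":0.121},{"roll":0.121},{"roll":0.121},{"roll":0.121},{"roll":0.121},{"roll":0.121},{"roll":0.121}]' 50 40
python3 -m handwheel '[{"tx":-36.7,"ty":17.7},{"tx":-36.7,"ty":17.7},{"tx":-36.7,"ty":17.7},{"tx":-36.7,"ty":17.7},{"tx":-36.7,"ty":17.7},{"tx":-36.7,"ty":17.7},{"tx":-36.7,"ty":17.7},{"tx":-36.7,"ty":17.7},{"tx":-36.7,"ty":17.7},{"tx":-36.7,"ty":17.7}]'
python3 -m handwheel '[{"tx":-36.7,"ty":17.7},{"tx":-36.7,"ty":17.7},{"tx":-36.7,"ty":17.7},{"tx":-36.7,"ty":17.7},{"tx":-36.7,"ty":17.7},{"tx":-36.7,"ty":17.7},{"tx":-36.7,"ty":17.7},{"tx":-36.7,"ty":17.7},{"tx":-36.7,"ty":17.7},{"tx":-36.7,"ty":17.7},{},{}]'
python3 - <<'E'
from h import *
o=ctrl.get_obs(); print(o["q"],o["tool_pos"],o["tool_rot"])
p,d=optics.get_image("wrist"); c=optics.camera_params("wrist"); print(c)
np.savez("w1.npz",p=p,d=d,pos=o["tool_pos"],rot=o["tool_rot"]); cv2.imwrite("pics/w1.png",p[:,:,::-1])
E
```

```text
[ 1.155   0.0533  1.6142 -0.      1.476  -0.119 ] [0.1826 0.5971 0.2302] [-0.4644 -3.1066  0.0029]
{'mtx': array([[291.4361,   0.    , 279.7672],
       [  0.    , 291.4361, 210.3803],
       [  0.    ,   0.    ,   1.    ]]), 'tool_from_camera': array([[-0.0005, -0.9586, -0.2849,  0.0734],
       [ 1.    , -0.0004, -0.0004, -0.0007],
       [ 0.0003, -0.2849,  0.9586, -0.1435],
       [ 0.    ,  0.    ,  0.    ,  1.    ]])}$[0]: bad value
$[0]: bad value
$[0]: bad value
```

View pics/w1.png

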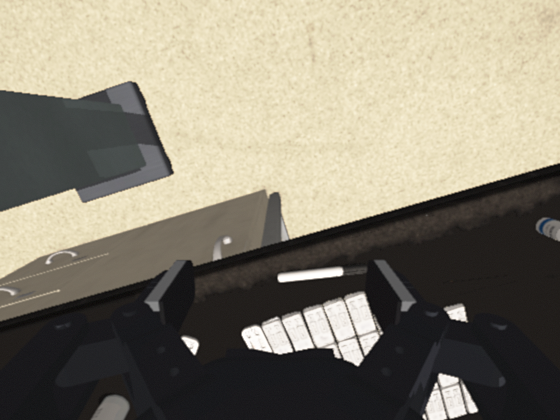

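The picture shows the unmoved start pose (floor and bench edge), because the rows were refused. Every key may be required in each row, so I'll test one row.

```bash
python3 -m handwheel '[{"tx":0,"ty":0,"tz":0,"roll":0.121}]' 50 40
```

```text
t: 0.23
tool_pos: [0.1826, 0.5974, 0.2306]
tool_rot: [-0.654, -3.072, 0.002]
contact_force: [-0.0, -0.3, -0.2]
opening: 0.0754
grip_force: 0.0
```

```bash
python3 -m handwheel '[{"tx":0,"ty":0,"tz":0,"roll":0.121},{"tx":0,"ty":0,"tz":0,"roll":0.121},{"tx":0,"ty":0,"tz":0,"roll":0.121},{"tx":0,"ty":0,"tz":0,"roll":0.121},{"tx":0,"ty":0,"tz":0,"roll":0.121},{"tx":0,"ty":0,"tz":0,"roll":0.121},{"tx":0,"ty":0,"tz":0,"roll":0.121},{"tx":0,"ty":0,"tz":0,"roll":0.121},{"tx":0,"ty":0,"tz":0,"roll":0.121},{"tx":0,"ty":0,"tz":0,"roll":0.121}]'
python3 -m handwheel '[{"tx":-36.7,"ty":17.7,"tz":0,"roll":0},{"tx":-36.7,"ty":17.7,"tz":0,"roll":0},{"tx":-36.7,"ty":17.7,"tz":0,"roll":0},{"tx":-36.7,"ty":17.7,"tz":0,"roll":0},{"tx":-36.7,"ty":17.7,"tz":0,"roll":0},{"tx":-36.7,"ty":17.7,"tz":0,"roll":0},{"tx":-36.7,"ty":17.7,"tz":0,"roll":0},{"tx":-36.7,"ty":17.7,"tz":0,"roll":0},{"tx":-36.7,"ty":17.7,"tz":0,"roll":0},{"tx":-36.7,"ty":17.7,"tz":0,"roll":0}]'
python3 -m handwheel '[{"tx":-36.7,"ty":17.7,"tz":0,"roll":0},{"tx":-36.7,"ty":17.7,"tz":0,"roll":0},{"tx":-36.7,"ty":17.7,"tz":0,"roll":0},{"tx":-36.7,"ty":17.7,"tz":0,"roll":0},{"tx":-36.7,"ty":17.7,"tz":0,"roll":0},{"tx":-36.7,"ty":17.7,"tz":0,"roll":0},{"tx":-36.7,"ty":17.7,"tz":0,"roll":0},{"tx":-36.7,"ty":17.7,"tz":0,"roll":0},{"tx":-36.7,"ty":17.7,"tz":0,"roll":0},{"tx":-36.7,"ty":17.7,"tz":0,"roll":0},{"tx":0,"ty":0,"tz":0,"roll":0},{"tx":0,"ty":0,"tz":0,"roll":0}]'
python3 - <<'E'
from h import *
o=ctrl.get_obs(); print(o["q"],o["tool_pos"],o["tool_rot"])
p,d=optics.get_image("wrist")
np.savez("w1.npz",p=p,d=d,pos=o["tool_pos"],rot=o["tool_rot"]); cv2.imwrite("pics/w2.png",p[:,:,::-1])
E
```

```text
t: 1.07
tool_pos: [0.1827, 0.5974, 0.2308]
tool_rot: [2.29, 2.15, -0.001]
contact_force: [0.5, -0.4, -0.0]
opening: 0.0499
grip_force: 0.0
t: 1.9
tool_pos: [0.3386, 0.2194, 0.2311]
tool_rot: [2.283, 2.158, 0.001]
contact_force: [1.0, 0.4, -0.8]
opening: 0.0496
grip_force: 0.0
t: 2.9
tool_pos: [0.4943, -0.1569, 0.2304]
tool_rot: [-2.286, -2.152, 0.001]
contact_force: [0.3, 0.7, -0.4]
opening: 0.05
grip_force: 0.0
[-0.451  -0.2032  1.8566  0.0002  1.4903 -0.3909] [ 0.4943 -0.1569  0.2304] [-2.2858 -2.1522  0.0009]
```

View pics/w2.png

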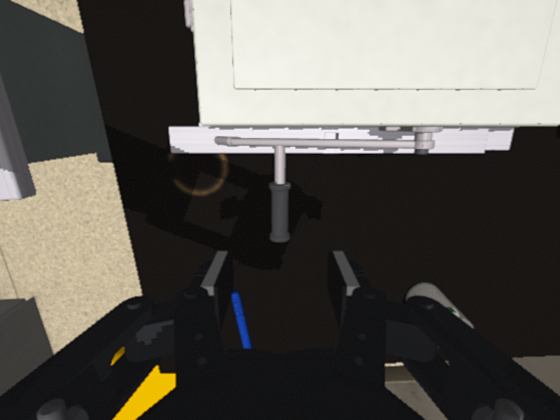

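The wrist picture shows the stay along the rail. The tip is at (220,140), the pivot at (425,140) and the sleeve centre at (280,212). A small outlined mark on the strip at about (330,134), partly under the rod, is probably the hole.

```bash
cat >> h.py <<'E'
from scipy.spatial.transform import Rotation as Ro
def wray(pos,rot,u,v,z):
    c=optics.camera_params("wrist"); R=Ro.from_rotvec(rot).as_matrix(); T=c["tool_from_camera"]; m=c["mtx"]
    o=R@T[:3,3]+pos; d=R@T[:3,:3]@np.array([(u-m[0,2])/m[0,0],(v-m[1,2])/m[1,1],1])
    return o+d*(z-o[2])/d[2]
E
python3 - <<'E'
from h import *
W=np.load("w1.npz"); pos,rot,p,d=W["pos"],W["rot"],W["p"],W["d"]
R=Ro.from_rotvec(rot).as_matrix(); print(R)
f=lambda n,u,v,z: print(n,wray(pos,rot,u,v,z),d[int(v),int(u)])
f("grip",280,212,.128);f("tip",222,141,.103);f("pivot",425,141,.150);f("hole",330,134,.09)
f("strip L",170,137,.09);f("strip R",514,140,.09)
f("lid fr corner",198,125,.12);f("lid edge far",540,125,.12)
cv2.imwrite("pics/c2.png",cv2.resize(p[110:170,160:360,::-1],None,fx=4,fy=4,interpolation=cv2.INTER_CUBIC))
E
```

```text
[[ 0.0602  0.9982 -0.0018]
 [ 0.9982 -0.0602  0.0011]
 [ 0.001  -0.0019 -1.    ]]
grip [ 0.4931 -0.1593  0.128 ] 0.25486788
tip [ 0.4442 -0.0966  0.103 ] 0.25835186
pivot [ 0.6051 -0.1038  0.15  ] 0.2088021
hole [ 0.544  -0.0969  0.09  ] 0.2843098
strip L [ 0.3928 -0.0905  0.09  ] 0.27426347
strip R [ 0.7177 -0.113   0.09  ] 0.36318308
lid fr corner [ 0.429  -0.0817  0.12  ] 0.35778072
lid edge far [ 0.7141 -0.099   0.12  ] 0.24220532
```

View pics/c2.png

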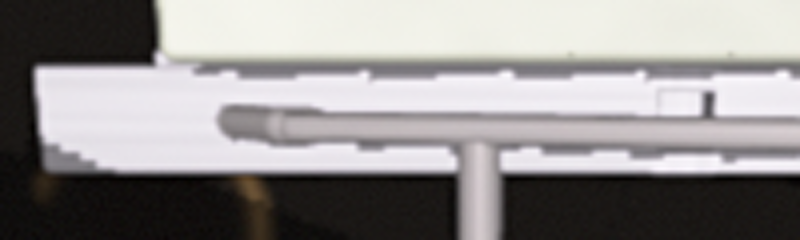

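The hole's top edges are at columns 324.5 and 338.5, about 13.7 mm apart, which matches 13 mm. Measured from the pivot and grip, the hole is at chest x ≈ −34. The strip's front end measures −187, which is 37 mm past the chest front, so both sit at the limit and agree. Now I'll descend and pinch.

```bash
python3 -m handwheel '[{"tx":-2,"ty":-1,"tz":30,"roll":0},{"tx":0,"ty":0,"tz":30,"roll":0},{"tx":0,"ty":0,"tz":30,"roll":0},{"tx":0,"ty":0,"tz":20,"roll":0},{"tx":0,"ty":0,"tz":10,"roll":0},{"tx":0,"ty":0,"tz":4,"roll":0},{"tx":0,"ty":0,"tz":0,"roll":0}]'
python3 -m handwheel '[{"tx":0,"ty":0,"tz":0,"roll":0},{"tx":0,"ty":0,"tz":0,"roll":0},{"tx":0,"ty":0,"tz":0,"roll":0},{"tx":0,"ty":0,"tz":0,"roll":0},{"tx":0,"ty":0,"tz":0,"roll":0},{"tx":0,"ty":0,"tz":0,"roll":0},{"tx":0,"ty":0,"tz":0,"roll":0}]' 8 45
```

```text
t: 3.53
tool_pos: [0.493, -0.1563, 0.1071]
tool_rot: [-2.282, -2.158, 0.0]
contact_force: [0.2, 0.0, 0.2]
opening: 0.0497
grip_force: 0.0
t: 4.12
tool_pos: [0.4939, -0.1577, 0.1091]
tool_rot: [2.283, 2.156, 0.001]
contact_force: [-3.7, 1.2, 6.0]
opening: 0.0133
grip_force: 44.0
```

```bash
cat > k.py <<'E'
import numpy as np
def pose(L,s):
    P=np.array([145-120*np.cos(L)+35*np.sin(L),115+120*np.sin(L)+35*np.cos(L)])
    a=np.array([-np.cos(s),-np.sin(s)]); b=np.array([np.sin(s),-np.cos(s)])
    return P+110*a, P+173*a+13*b
if __name__=="__main__":
    from scipy.optimize import fsolve
    np.set_printoptions(precision=1,suppress=True)
    for L in (0,.2,.4,.6,.8,.9,1.0): print("lift",L,*pose(L,.2-L))
    for L in (.8,.9,1.0):
        for s in np.arange(-.6,1.21,.2): print("swing",L,round(s,1),*pose(L,s))
    for hx in(-40,-34,-28):
        for z in(82,94,98):
            r=fsolve(lambda v:pose(*v)[1]-[hx,z],[.8,.9]); print("tip",hx,z,np.round(r,3),pose(*r)[0])
E
python3 k.py
```

```text
lift 0 [-82.8 128.1] [-142.   102.9]
lift 0.2 [-75.7 173.1] [-138.7  160.1]
lift 0.4 [-59.7 215.8] [-124.   215.6]
lift 0.6 [-35.6 254.5] [-98.7 267. ]
lift 0.8 [ -4.3 287.6] [-63.6 312.4]
lift 0.9 [ 13.7 301.6] [-42.9 332.3]
lift 1.0 [ 33.  313.8] [-20.2 349.9]
swing 0.8 -0.6 [ -4.3 287.6] [-63.6 312.4]
swing 0.8 -0.4 [-14.8 268.3] [-77.9 280.9]
swing 0.8 -0.2 [-21.3 247.3] [-85.6 247.1]
swing 0.8 0.0 [-23.5 225.5] [-86.5 212.5]
swing 0.8 0.2 [-21.3 203.6] [-80.5 178.4]
swing 0.8 0.4 [-14.8 182.6] [-67.8 146.1]
swing 0.8 0.6 [ -4.3 163.4] [-48.9 117.1]
swing 0.8 0.8 [  9.9 146.6] [-24.7  92.3]
swing 0.8 1.0 [ 27.1 132.9] [ 4.  72.9]
swing 0.8 1.2 [ 46.6 122.9] [35.9 59.5]
swing 0.9 -0.6 [  7.  292.9] [-52.3 317.7]
swing 0.9 -0.4 [ -3.5 273.6] [-66.6 286.2]
swing 0.9 -0.2 [-10.  252.6] [-74.3 252.4]
swing 0.9 0.0 [-12.2 230.8] [-75.2 217.8]
swing 0.9 0.2 [-10.  208.9] [-69.1 183.6]
swing 0.9 0.4 [ -3.5 187.9] [-56.5 151.4]
swing 0.9 0.6 [  7.  168.6] [-37.6 122.3]
swing 0.9 0.8 [ 21.2 151.8] [-13.4  97.6]
swing 0.9 1.0 [ 38.4 138.2] [15.3 78.2]
swing 0.9 1.2 [ 58.  128.2] [47.3 64.8]
swing 1.0 -0.6 [ 18.8 297. ] [-40.5 321.8]
swing 1.0 -0.4 [  8.3 277.7] [-54.8 290.3]
swing 1.0 -0.2 [  1.8 256.7] [-62.5 256.5]
swing 1.0 0.0 [ -0.4 234.9] [-63.4 221.9]
swing 1.0 0.2 [  1.8 213. ] [-57.4 187.8]
swing 1.0 0.4 [  8.3 192.1] [-44.7 155.5]
swing 1.0 0.6 [ 18.8 172.8] [-25.8 126.5]
swing 1.0 0.8 [ 33. 156.] [ -1.6 101.7]
swing 1.0 1.0 [ 50.2 142.3] [27.1 82.3]
swing 1.0 1.2 [ 69.8 132.4] [59.  68.9]
tip -40 82 [0.7 0.8] [ -5.6 136.4]
tip -40 94 [0.7 0.7] [ -2.5 146.3]
tip -40 98 [0.7 0.7] [ -1.4 149.5]
tip -34 82 [0.7 0.8] [ -0.8 137.1]
tip -34 94 [0.8 0.8] [  2.5 146.9]
tip -34 98 [0.8 0.7] [  3.6 150.2]
tip -28 82 [0.7 0.8] [  4.1 137.7]
tip -28 94 [0.8 0.8] [  7.6 147.6]
tip -28 98 [0.8 0.8] [  8.7 150.8]
```

The sleeve is pinched at grip z ≈ 128 mm, which matches the model with lid = 0 and stay = 0. Now I'll lift along the arc, slightly inside the stop.

```bash
python3 -m handwheel '[{"tx":0,"ty":2,"tz":-11,"roll":0},{"tx":0,"ty":2,"tz":-11,"roll":0},{"tx":0,"ty":2.4,"tz":-11,"roll":0},{"tx":0,"ty":2.4,"tz":-11,"roll":0},{"tx":0,"ty":3.5,"tz":-11,"roll":0},{"tx":0,"ty":3.5,"tz":-11,"roll":0}]'
python3 -m handwheel '[{"tx":0,"ty":4.6,"tz":-10.4,"roll":0},{"tx":0,"ty":4.6,"tz":-10.4,"roll":0},{"tx":0,"ty":5.6,"tz":-10,"roll":0},{"tx":0,"ty":5.6,"tz":-10,"roll":0},{"tx":0,"ty":6.5,"tz":-9.4,"roll":0},{"tx":0,"ty":6.5,"tz":-9.4,"roll":0},{"tx":0,"ty":0,"tz":0,"roll":0}]'
```

```text
t: 4.62
tool_pos: [0.5047, -0.1583, 0.1714]
tool_rot: [-2.278, -2.15, 0.013]
contact_force: [-11.4, -2.1, -0.2]
opening: 0.013
grip_force: 45.1
t: 5.2
tool_pos: [0.5426, -0.1607, 0.2352]
tool_rot: [2.284, 2.156, -0.001]
contact_force: [-6.6, -0.5, 1.7]
opening: 0.0129
grip_force: 45.3
```

```bash
python3 -m handwheel '[{"tx":0,"ty":2.3,"tz":5.6,"roll":0},{"tx":0,"ty":2.3,"tz":5.6,"roll":0},{"tx":0,"ty":5.8,"tz":7.2,"roll":0},{"tx":0,"ty":5.8,"tz":7.2,"roll":0},{"tx":0,"ty":2.5,"tz":10.3,"roll":0},{"tx":0,"ty":2.5,"tz":10.3,"roll":0},{"tx":0,"ty":4.6,"tz":9.9,"roll":0},{"tx":0,"ty":4.6,"tz":9.9,"roll":0},{"tx":0,"ty":2.4,"tz":10.8,"roll":0},{"tx":0,"ty":2.4,"tz":10.8,"roll":0},{"tx":0,"ty":0,"tz":0,"roll":0}]'
cat > st.py <<'E'
from h import *; from k import pose; from scipy.optimize import fsolve
o=ctrl.get_obs(); x,y,z=o["tool_pos"]; g=[1e3*(.9982*x-.0602*y-.5853),1e3*(z+.0187)]
r=fsolve(lambda v:pose(*v)[0]-g,[.8,.7]); print("t",o["t"],"grip",np.round(g,1),"L,s",np.round(r,3),"tip",np.round(pose(*r)[1],1),"F",np.round(o["contact_force"],1))
E
python3 st.py
```

```text
t: 6.12
tool_pos: [0.5753, -0.1624, 0.1409]
tool_rot: [-2.281, -2.154, 0.008]
contact_force: [-5.2, -5.8, -3.7]
opening: 0.013
grip_force: 44.8
t 6.1167 grip [ -1.2 159.6] L,s [0.803 0.643] tip [-43.8 111.4] F [-5.2 -5.8 -3.7]
```

Run:
```python
from h import *
o=ctrl.get_obs()
p,d=optics.get_image("wrist")
np.savez("w3.npz",p=p,d=d,pos=o["tool_pos"],rot=o["tool_rot"]); cv2.imwrite("pics/w3.png",cv2.resize(p[40:260,140:420,::-1],None,fx=2.7,fy=2.7,interpolation=cv2.INTER_CUBIC))
```

```text
(no output)
```

View pics/w3.png

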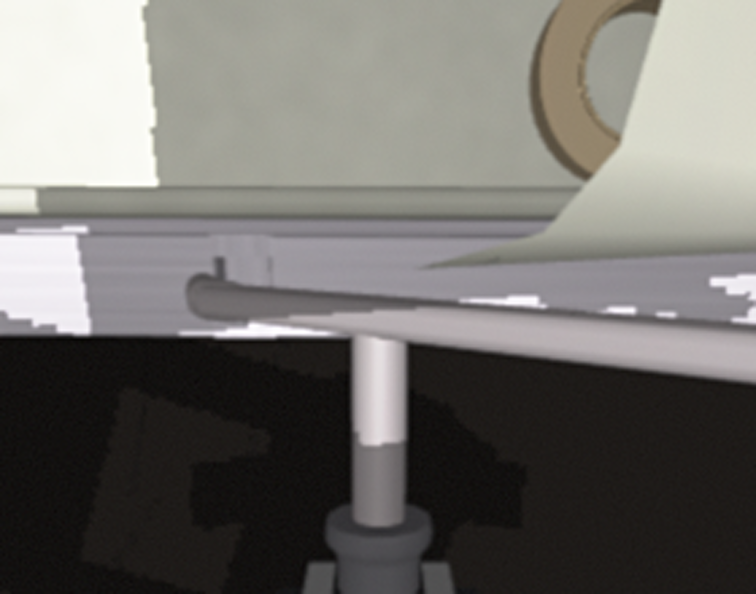

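The crop shows the hole in the strip at crop columns 215–272, and the tip end just in front of it, with its left edge at column 187.

Run:
```python
from h import *
W=np.load("w3.npz"); pos,rot=W["pos"],W["rot"]
for n,u,v,z in(("holeL",140+215/2.7,40+260/2.7,.09),("holeR",140+272/2.7,40+260/2.7,.09),("tip left edge",140+187/2.7,40+297/2.7,.111),("tip left edge",140+187/2.7,40+297/2.7,.107)):
    w=wray(pos,rot,u,v,z); print(n,np.round(1e3*(.9982*w[0]-.0602*w[1]-.5853),1),w)
```

```text
holeL -41.8 [ 0.5387 -0.0959  0.09  ]
holeR -28.1 [ 0.5524 -0.0967  0.09  ]
tip left edge -43.9 [ 0.5362 -0.1027  0.111 ]
tip left edge -44.9 [ 0.5352 -0.103   0.107 ]
```

```bash
python3 -m handwheel '[{"tx":0,"ty":0.6,"tz":2.4,"roll":0},{"tx":0,"ty":0.6,"tz":2.4,"roll":0},{"tx":0,"ty":0.6,"tz":2.4,"roll":0},{"tx":0,"ty":0.4,"tz":2.4,"roll":0},{"tx":0,"ty":0,"tz":0,"roll":0},{"tx":0,"ty":0,"tz":0,"roll":0}]'; python3 st.py
python3 - <<'E'
from h import *
o=ctrl.get_obs()
p,d=optics.get_image("wrist")
np.savez("w4.npz",p=p,d=d,pos=o["tool_pos"],rot=o["tool_rot"]); cv2.imwrite("pics/w4.png",cv2.resize(p[110:190,170:310,::-1],None,fx=5.6,fy=5.6,interpolation=cv2.INTER_CUBIC))
E
```

```text
t: 6.67
tool_pos: [0.5786, -0.1626, 0.1339]
tool_rot: [-2.283, -2.156, 0.004]
contact_force: [-3.8, -5.2, -3.7]
opening: 0.0132
grip_force: 44.8
t 6.6667 grip [  2.1 152.6] L,s [0.788 0.715] tip [-37.  101.5] F [-3.8 -5.2 -3.7]
```

View pics/w4.png

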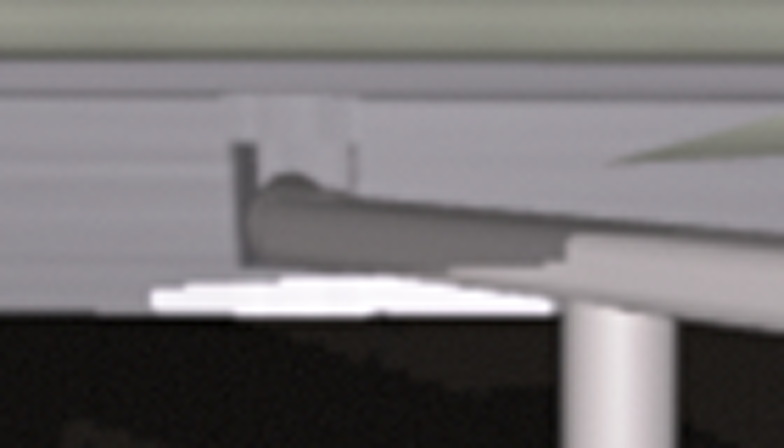

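The crop shows the tip end (left edge at column 248) hanging over the hole (columns 233–355), centred within about 1.5 mm. I'll lower it gently while watching the force.

```bash
python3 -m handwheel '[{"tx":0,"ty":-0.6,"tz":2,"roll":0},{"tx":0,"ty":-0.6,"tz":2,"roll":0},{"tx":0,"ty":-0.7,"tz":2,"roll":0},{"tx":0,"ty":0,"tz":0,"roll":0}]'; python3 st.py
python3 -m handwheel '[{"tx":0,"ty":-0.7,"tz":2,"roll":0},{"tx":0,"ty":0,"tz":0,"roll":0},{"tx":0,"ty":0,"tz":0,"roll":0}]'; python3 st.py
```

```text
t: 7.05
tool_pos: [0.5764, -0.1625, 0.1276]
tool_rot: [-2.283, -2.156, 0.004]
contact_force: [-3.2, -5.6, -3.9]
opening: 0.0129
grip_force: 44.8
t 7.05 grip [ -0.1 146.3] L,s [0.74  0.756] tip [-37.   93.6] F [-3.2 -5.6 -3.9]
t: 7.3
tool_pos: [0.5759, -0.1625, 0.1258]
tool_rot: [-2.283, -2.156, 0.004]
contact_force: [-3.0, -4.4, -3.5]
opening: 0.0128
grip_force: 44.8
t 7.3 grip [ -0.7 144.5] L,s [0.726 0.767] tip [-37.   91.5] F [-3.  -4.4 -3.5]
```

```bash
python3 -m handwheel '[{"tx":0,"ty":-0.6,"tz":2,"roll":0},{"tx":0,"ty":0,"tz":0,"roll":0}]'; python3 st.py
python3 -m handwheel '[{"tx":0,"ty":-0.6,"tz":2,"roll":0},{"tx":0,"ty":0,"tz":0,"roll":0}]'; python3 st.py
```

```text
t: 7.47
tool_pos: [0.5757, -0.1624, 0.1242]
tool_rot: [-2.284, -2.157, 0.003]
contact_force: [-3.1, -5.2, -3.1]
opening: 0.0132
grip_force: 44.8
t 7.4667 grip [ -0.8 142.9] L,s [0.716 0.779] tip [-36.5  89.4] F [-3.1 -5.2 -3.1]
t: 7.63
tool_pos: [0.5757, -0.1625, 0.1239]
tool_rot: [2.284, 2.157, -0.002]
contact_force: [-3.7, -3.4, 1.1]
opening: 0.0132
grip_force: 45.3
t 7.6333 grip [ -0.8 142.6] L,s [0.714 0.782] tip [-36.4  88.9] F [-3.7 -3.4  1.1]
```

Run:
```python
from h import *
o=ctrl.get_obs()
p,d=optics.get_image("wrist")
np.savez("w5.npz",p=p,d=d,pos=o["tool_pos"],rot=o["tool_rot"]); cv2.imwrite("pics/w5.png",cv2.resize(p[110:190,170:310,::-1],None,fx=5.6,fy=5.6,interpolation=cv2.INTER_CUBIC))
```

```text
(no output)
```

View pics/w5.png

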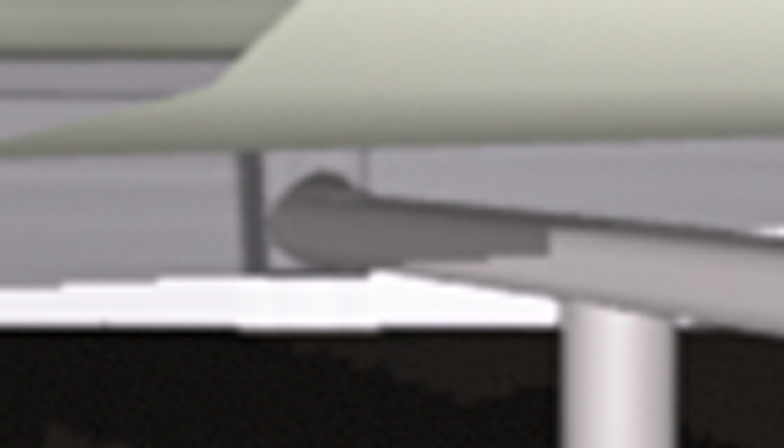

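The tip's left edge is at column 272 and the hole spans columns 238–368. The tip sits towards the back edge of the hole with light contact, so I'll nudge it forward.

```bash
python3 -m handwheel '[{"tx":0,"ty":-0.8,"tz":0,"roll":0},{"tx":0,"ty":0,"tz":0,"roll":0}]'; python3 st.py
python3 -m handwheel '[{"tx":0,"ty":-0.8,"tz":0,"roll":0},{"tx":0,"ty":0,"tz":0,"roll":0}]'; python3 st.py
```

```text
t: 7.85
tool_pos: [0.5754, -0.1624, 0.1239]
tool_rot: [2.283, 2.156, -0.0]
contact_force: [-2.5, -4.6, 0.4]
opening: 0.0134
grip_force: 45.2
t 7.85 grip [ -1.2 142.6] L,s [0.712 0.78 ] tip [-36.9  89.1] F [-2.5 -4.6  0.4]
t: 8.02
tool_pos: [0.5743, -0.1623, 0.1237]
tool_rot: [2.283, 2.157, -0.001]
contact_force: [-2.3, -4.5, 0.8]
opening: 0.0134
grip_force: 45.2
t 8.0167 grip [ -2.2 142.4] L,s [0.705 0.775] tip [-38.1  89.1] F [-2.3 -4.5  0.8]
```

```bash
for i in 1 2 3 ; do python3 -m handwheel '[{"tx":0,"ty":-0.7,"tz":0,"roll":0},{"tx":0,"ty":0,"tz":0,"roll":0}]' >/dev/null; python3 st.py; done
```

```text
t 8.1833 grip [ -3.  142.3] L,s [0.7   0.772] tip [-39.1  89.1] F [-3.4 -5.   0.7]
t 8.35 grip [ -3.8 142.2] L,s [0.695 0.769] tip [-40.   89.1] F [-2.5 -4.6 -0.5]
t 8.5167 grip [ -3.9 142.3] L,s [0.695 0.768] tip [-40.2  89.2] F [ 0.1 -5.2 -1.6]
```

```bash
cat > lid.py <<'E'
from h import *
psi=-.0605; C=np.array([.5853*np.cos(psi),.5853*np.sin(psi)])
def run():
    for n in("top","scene"):
        p,d=optics.get_image(n); W=cloud(d,optics.camera_params(n)).reshape(-1,3)
        # chest frame: s offset .5853, t offset from stay plane/grip
        s=.9982*W[:,0]-.0602*W[:,1]-.5853; t=.0602*W[:,0]+.9982*W[:,1]-.033
        m=(s>-.05)&(s<.14)&(abs(t)<.07)&(W[:,2]>.13)&(W[:,2]<.4)
        S,Z=s[m],W[m,2]; A=np.polyfit(S,Z,1)
        for _ in range(6):
            r=Z-np.polyval(A,S); k=abs(r-np.median(r))<.006; A=np.polyfit(S[k],Z[k],1)
        print(n,m.sum(),k.sum(),"L",-np.arctan(A[0]),"z at hinge x=.145",np.polyval(A,.145))
run()
E
python3 lid.py
python3 - <<'E'
from k import *; from scipy.optimize import fsolve
for hx in(-38,-35,-32):
    for z in(82,94): print(hx,z,fsolve(lambda v:pose(*v)[1]-[hx,z],[.8,.9]).round(4))
E
```

```text
top 2461 2333 L 0.6681309873577724 z at hinge x=.145 0.1277190368675023
scene 209 209 L 0.6668741666872459 z at hinge x=.145 0.12734070687191967
-38 82 [0.6614 0.8105]
-38 94 [0.7365 0.7508]
-35 82 [0.677  0.8209]
-35 94 [0.7534 0.7601]
-32 82 [0.6926 0.8312]
-32 94 [0.7703 0.7693]
```

Both cameras give a lid angle of 0.667 rad. That is what a home tip at x ≈ −37 predicts (0.66–0.68); on the plain top it would be about 0.74. I'll confirm with a gentle forward push against the hole wall.

```bash
for i in 1 2 ; do python3 -m handwheel '[{"tx":0,"ty":-0.8,"tz":0.4,"roll":0},{"tx":0,"ty":0,"tz":0,"roll":0}]' >/dev/null; python3 st.py; done; python3 lid.py
```

```text
t 8.7833 grip [ -4.  142.3] L,s [0.694 0.768] tip [-40.3  89.2] F [ 1.6 -6.3 -1.9]
t 8.95 grip [ -4.  142.3] L,s [0.694 0.767] tip [-40.3  89.2] F [ 3.6 -4.6 -2.6]
top 2458 2352 L 0.6685005083460792 z at hinge x=.145 0.12744203993078507
scene 205 205 L 0.6663632433677286 z at hinge x=.145 0.1272789718896371
```

The tip is walled in and does not move under the push, so it is home. I'll relax the push, then release in small steps while checking the lid.

```bash
python3 -m handwheel '[{"tx":0,"ty":1,"tz":0,"roll":0},{"tx":0,"ty":0,"tz":0,"roll":0}]' - 20; python3 -m handwheel '[{"tx":0,"ty":0,"tz":0,"roll":0},{"tx":0,"ty":0,"tz":0,"roll":0},{"tx":0,"ty":0,"tz":0,"roll":0}]' 18; python3 lid.py
python3 -m handwheel '[{"tx":0,"ty":0,"tz":0,"roll":0},{"tx":0,"ty":0,"tz":0,"roll":0},{"tx":0,"ty":0,"tz":0,"roll":0},{"tx":0,"ty":0,"tz":0,"roll":0}]' 40; python3 lid.py
```

```text
t: 9.22
tool_pos: [0.5726, -0.1622, 0.1235]
tool_rot: [2.282, 2.155, 0.002]
contact_force: [1.0, -5.7, 0.3]
opening: 0.0133
grip_force: 45.2
t: 9.47
tool_pos: [0.5717, -0.1608, 0.1227]
tool_rot: [-2.283, -2.157, -0.002]
contact_force: [0.8, 0.4, -0.4]
opening: 0.0178
grip_force: 0.0
top 2458 2374 L 0.666908236941762 z at hinge x=.145 0.1278429170416831
scene 204 204 L 0.6666841471671324 z at hinge x=.145 0.12729775130444632
t: 9.9
tool_pos: [0.5716, -0.1616, 0.1229]
tool_rot: [-2.284, -2.157, -0.0]
contact_force: [0.5, 0.2, 0.1]
opening: 0.0398
grip_force: 0.0
top 2452 2348 L 0.6690368743066006 z at hinge x=.145 0.12742329814402586
scene 205 205 L 0.6667792684011031 z at hinge x=.145 0.12726309512517558
```

The lid is standing on the stay alone. Retreating straight up and out.

```bash
python3 -m handwheel '[{"tx":0,"ty":0,"tz":-10,"roll":0},{"tx":0,"ty":0,"tz":-15,"roll":0},{"tx":0,"ty":0,"tz":-25,"roll":0},{"tx":0,"ty":0,"tz":-30,"roll":0},{"tx":0,"ty":0,"tz":-30,"roll":0},{"tx":-15,"ty":0,"tz":-20,"roll":0},{"tx":-30,"ty":0,"tz":0,"roll":0},{"tx":-30,"ty":0,"tz":0,"roll":0},{"tx":0,"ty":0,"tz":0,"roll":0},{"tx":0,"ty":0,"tz":0,"roll":0}]'; python3 lid.py
python3 - <<'E'
from h import *
p,d=optics.get_image("wrist"); q,_=optics.get_image("scene")
cv2.imwrite("pics/f.png",np.hstack([cv2.resize(p,(400,300)),cv2.resize(q[130:340,160:440],(400,300))])[:,:,::-1])
E
```

```text
t: 10.83
tool_pos: [0.5672, -0.2378, 0.2536]
tool_rot: [2.286, 2.154, 0.001]
contact_force: [0.1, 0.2, -0.6]
opening: 0.0401
grip_force: 0.0
top 2453 2354 L 0.669807467389705 z at hinge x=.145 0.12727685107902342
scene 285 285 L 0.6672607863249931 z at hinge x=.145 0.12734241598116325
```

View pics/f.png

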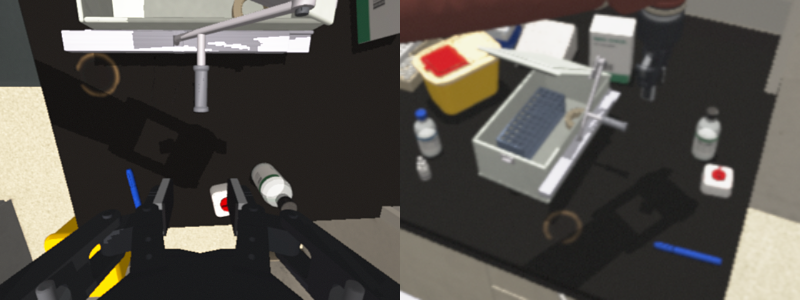

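The wrist view on the left shows the stay with its tip in the strip at about (177,38). The scene view on the right shows the lid standing open, the gripper clear and the bystanders in place. Handing in.

```bash
python3 -c "
from station import ctrl
print(ctrl.finish_job())"
```

```text
the job is handed in; nothing more can be done
None
```

I handed the job in at about 11 s: the lid stands open at about 0.67 rad on the stay alone, with the tip in the rail hole, the gripper clear and the bystanders where they were; the hand-in returned no verdict.

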